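# Put the wide ski scraper away in its slot

### The arm

A 6-joint arm with a two-finger parallel gripper is mounted at the origin on the work surface. World frame = base frame: x ahead of the robot, y to its left, z up, the work surface at z = 0. Lengths are in m, angles in degrees, forces in N, time in s.
With the tool pointing down it reaches from about 0.4 to 0.825 m from the base axis. Payload 7 kg.
Tool frame: the origin (TCP) lies at the very end of the fingers, on their centre line; the grasp point (between the pads) lies 19 mm behind it; x points along the fingers, z is the direction in which the jaws open and shut, and the axes are right-handed (so a half turn about x gives the same grasp; the last joint's range is limited). The gripper opens to 88 mm and grips with 3 to 60 N. Pads are 19 mm wide; open, the fingers measure 130 mm over their backs; the gripper's body (78 mm by 193 mm) begins 47 mm behind the grasp point.
Start: joints at [85.548, 20.546, 0.682, 0, -70.136, -16.507], TCP at [0.241, 0.63, 0.227] pointing down, gripper open.
Joint ranges: [-176.03, 176.03], [-82.01, 121.73], [-58.28, 71.71], [-173.87, 95.51], [-174.79, -0.11], [-173.66, 173.66]. Speed limits (degrees/s): [136.94, 136.94, 172.46, 180, 180, 180].

### API

Orientations are given as [roll, pitch, yaw] about the fixed x, y, z axes, in that order (R = Rz(yaw) Ry(pitch) Rx(roll)).
In Python, from plant import * gives the robot as it stands.
- The arm moves only by the tool arm_command, never from a script. Its argument "commands" is one flat list of numbers, 5 for each row, row after row: the shift along the tool's x, y, z in mm, then the turn about the tool's x in degrees, then the opening in per cent of the stroke, from 0 (shut) to 100 (fully open). A call has 1 to 5 rows; each row shifts and turns the pose as measured when the row begins, along the tool's axes as they then stand; what a row does not reach is not made up. A row lasts 1/8 s, in which the tool goes at most 62.5 mm and 10.7 degrees, less where a joint would pass 70% of its speed; a pose out of reach is approached as far as the arm can. A call is refused whole if a number of a shift passes 62.5 or a number of a turn 10.7, either way. A call with a gripper value outside its range is refused whole. The fingers move at their own pace and stop on an object; the grip force is fixed at half the most. Time passes only in rows, so rows that do not move let the fingers close. It gives the time, the measured TCP pose, the force and the opening at its end, in the units of the state.
- get_obs(): the state, without advancing time (a new reading comes with each control period).
- snapshot(name): name is "scene" or "side" or "wrist"; returns a dict with "frame" (400x640x3 uint8, blue, green, red), "fov_y" (degrees; the focal length in pixels is half the picture's height over the tangent of half this angle, whatever the lens; pixels are square), "cx", "cy" (the principal point, pixels), "world_to_cam" (4x4, takes a point from world to camera coordinates). Camera axes: x right, y up, looking along -z (the intrinsics and any distortion apply to the point x, -y, -z); pixel columns grow to the right and rows downward; lengths in m; the calibration is good to about 2 mm. A picture is of the moment at which its call begins. There is no depth.
- close_job(): hands the job in, once; it reports no verdict.
The state is a dict: "clock": time; "joint_pos": joint angles; "qvel": joint speeds; "tau": joint torques, N m; "tool_pos": TCP position; "orientation": TCP orientation; "force": force on the tool from outside, world axes, zero at the start; "moment": the same for the moment, N m; "opening": finger opening in m.
Only numpy, scipy, OpenCV 4.12 (cv2) and the standard library are available. Lean on these libraries where they do the work, as an engineer would, in place of code of your own. Each camera call takes 0.05 s, during which the arm holds its last target. There are 200 camera calls.

### The job

Lift the wide ski-base scraper out of its vise and put it away in the wooden holder with the long slot: lower it blade first, holding on until the handle rests on the holder, then let go. Leave the narrow scraper standing in its vise.

Things in the scene. Friction and masses are not known exactly. Their poses are not given: they have to be found in the camera images.
- wide_grip (a point): Wide scraper, loose, 0.2-0.45 kg; point: centre of its black handle bar, 160 long (x), 26 thick (y), 50 mm tall (z up). Steel blade below, 105 long, 4 thick, reaching 80 mm below this point. Stands upright, blade hanging freely in an open vise, handle underside resting on the jaws (top 80 mm above bench, 70 long, 60 wide over both). Pinch across the 26 mm; pulls straight up, out after 55 mm.
- narrow_grip (a point): Centre of the black handle of the narrow scraper, which stays where it is: like the wide one in all heights and thicknesses, but handle 105 mm and blade 65 mm long. It stands in a second, identical vise. Loose, 0.2 kg.
- long_slot (a point): Slot mouth centre, in the top of the long plywood holder (fixed, 190 along x, 70 wide, 80 mm high; z up). Slot along x, 125 long, 68 deep; mouth 40 wide, its long walls sloping in to a 16 mm throat 20 mm down. When the wide scraper is home, either way round, its handle ends rest on the top face, handle centre 25 mm above this point.
- short_slot (a point): Slot mouth centre of the short plywood holder (fixed, 145 mm long, otherwise like the long one). Its slot is 80 mm long, too short for the wide blade. It stays empty.
There are look-alikes about, which are no part of the job. Leave any green or turquoise look-alike of the part that bears narrow_grip alone. Leave any pink look-alike of the part that bears long_slot alone.

How it is judged (in metres and radians):
On the way:
1. the wide scraper, still held by the fingers, is lowered into the long slot to within 15 mm of resting on the holder (contact force between the fingers and wide_scraper above 1 N and x of wide_grip in the frame of long_slot between -0.02 and 0.02 m and y of wide_grip in the frame of long_slot between -0.015 and 0.015 m and z of wide_grip in the frame of long_slot between 0.015 and 0.04 m), for 0.05 s.
At the end, for the whole second after the job is handed in: Wide scraper released, still, upright within 10 deg in the long slot: handle resting on the holder (max 5 mm high), within 20 mm of slot centre along it, 15 mm across, along the slot within 11 deg. Narrow scraper upright within 10 deg and 20 mm of its start (x of wide_grip in the frame of long_slot between -0.02 and 0.02 m and y of wide_grip in the frame of long_slot between -0.015 and 0.015 m and z of wide_grip in the frame of long_slot between 0.015 and 0.03 m and angle between the x axis of wide_grip and the x axis of long_slot, either way round below 0.2 rad and angle between each of wide_grip, narrow_grip's own z axis and vertical below 0.17 rad and linear speed of wide_scraper below 0.02 m/s and distance of narrow_grip from where it was at the start of the episode below 0.02 m); the robot touches nothing.
It fails at once if the narrow scraper is lifted or pushed 30 mm or more from its place (distance of narrow_grip from where it was at the start of the episode above 0.03 m).
It also fails if it takes over 51 s, if anything falls off the work surface, if the arm or the gripper's body presses on something with over 40 N, if the wrist force passes 120 N, or if a joint passes its speed limit or range.

## Working session

There is one attempt and no reset: what is moved stays moved. The work goes in short steps, Python scripts to look and compute and a tool call to move; the robot and the scene stay as the last step left them, time stands still between calls to the robot, and variables do not carry over. Pictures are saved under pics/ and viewed, about 8 in all and at most 12, crops included, and the job is handed in when it is done.

Besides the shell and the picture viewer there is one more tool, called after "Request:" as name(argument=value, ...) on one line, values as JSON. arm_command: Moves the arm, as the interface text tells. Its arguments: {"type":"object","properties":{"commands":{"type":"array"}},"required":["commands"]}

```bash
mkdir -p pics; ls
cat > h.py <<'E'
from plant import *
import numpy as np, cv2
from scipy.spatial.transform import Rotation as R
def K(s):
    f=200/np.tan(np.radians(s["fov_y"])/2)
    return f
def ray(s,u,v):
    f=K(s); M=np.array(s["world_to_cam"]); Ri=M[:3,:3].T; o=-Ri@M[:3,3]
    d=Ri@np.array([(u-s["cx"])/f,-(v-s["cy"])/f,-1]); return o,d
def onz(s,u,v,z):
    o,d=ray(s,u,v); return o+d*(z-o[2])/d[2]
def proj(s,p):
    c=(np.array(s["world_to_cam"])@np.r_[p,1])[:3]; f=K(s)
    return s["cx"]+f*c[0]/-c[2], s["cy"]-f*c[1]/-c[2]
E
python3 - <<'E'
from h import *
import pickle
S={}
for n in("scene","side","wrist"):
    s=snapshot(n); S[n]=s; cv2.imwrite(f"pics/{n}0.png",s["frame"])
    print(n,s["fov_y"],s["cx"],s["cy"],[k for k in s],np.round(ray(s,320,200),3))
pickle.dump(S,open("S0.pkl","wb"))
cv2.imwrite("pics/both0.png",np.vstack([cv2.resize(S["scene"]["frame"],(480,300)),cv2.resize(S["side"]["frame"],(480,300))]))
o=get_obs();print(o)
print(R.from_euler("xyz",o["orientation"],degrees=True).as_matrix().round(3))
E
```

```text
pics
scene 55.487378403832814 322.963961001123 199.3210308298921 ['frame', 'fov_y', 'cx', 'cy', 'world_to_cam'] [[ 0.765 -0.36   0.728]
 [-0.388  0.474 -0.79 ]]
side 56.824723865221856 318.41604400368885 201.3363727162428 ['frame', 'fov_y', 'cx', 'cy', 'world_to_cam'] [[ 0.105 -0.454  0.658]
 [ 0.467  0.562 -0.682]]
wrist 67.5257727710526 317.6498647806709 195.08459998009891 ['frame', 'fov_y', 'cx', 'cy', 'world_to_cam'] [[ 0.314  0.603  0.383]
 [-0.288  0.102 -0.952]]
{'clock': 0.15, 'joint_pos': array([ 8.55481810e+01,  2.05829323e+01,  6.45846603e-01, -1.49054103e-02,
       -7.01366241e+01, -1.65075538e+01]), 'qvel': array([ 0.05947008, -0.20605595,  0.10711151,  0.06024877, -0.11250445,
       -0.10969057]), 'tau': array([-1.45896967e-03, -5.83275747e+01,  2.93291974e+01,  7.00125799e+00,
        8.83179309e-03, -1.18326948e-04]), 'tool_pos': array([0.24133515, 0.62998023, 0.22582678]), 'orientation': array([   5.74425887,   89.92496949, -105.22018749]), 'force': array([-0.01211058, -0.61821518,  0.08097393]), 'moment': array([-0.01557159, -0.06151341,  0.00083297]), 'opening': 0.08748594838136538}
[[-0.     0.934 -0.358]
 [-0.001 -0.358 -0.934]
 [-1.     0.     0.001]]
```

View pics/scene0.png

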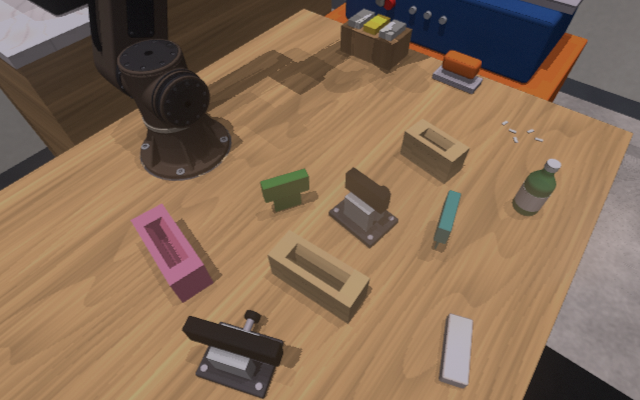

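View pics/side0.png

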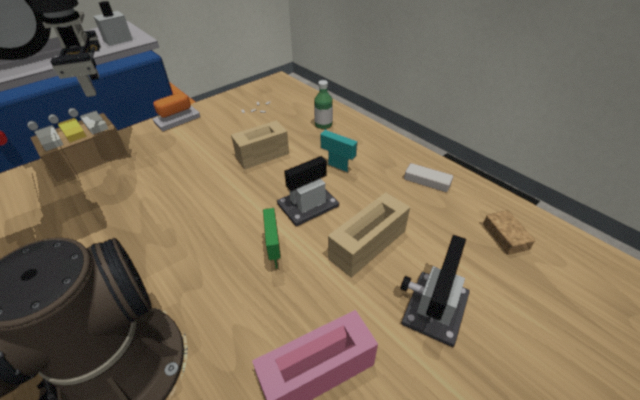

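The scene view shows the wide scraper at (233,340), held in a vise. The narrow one is at (367,190), the long plywood holder at (318,277) and the short holder at (435,150). Look-alikes are pink (172,250), green (286,188) and teal (448,218). In the side view, the wide scraper is at (448,280) and the long holder at (370,233). Black handle plus greater length means the scraper at (233,340) is mine. The long tan holder at (318,277) is the target. Next is the close crop to check this.

Run:
```python
from h import *
import pickle
S=pickle.load(open("S0.pkl","rb"))
def crop(n,x,y): 
    return cv2.resize(S[n]["frame"][y:y+100,x:x+133],(400,300),interpolation=cv2.INTER_CUBIC)
A=np.vstack([np.hstack([crop("scene",170,300),crop("scene",255,225)]),np.hstack([crop("side",385,230),crop("side",310,185)])])
cv2.imwrite("pics/crop.png",A)
for n,pts in (("scene",[(233,330),(318,270)]),("side",[(455,265),(370,228)])):
    for (u,v),z in zip(pts,(0.13,0.08)): print(n,z,onz(S[n],u,v,z).round(3))
    for p in ((0.241,.63,.227),): print(proj(S[n],p))
```

```text
scene 0.13 [ 0.523 -0.288  0.13 ]
scene 0.08 [ 0.547 -0.105  0.08 ]
(np.float64(393.95801334238297), np.float64(-0.7587145944740143))
side 0.13 [ 0.534 -0.302  0.13 ]
side 0.08 [ 0.523 -0.113  0.08 ]
(np.float64(92.89348594610684), np.float64(85.79916471922735))
```

View pics/crop.png

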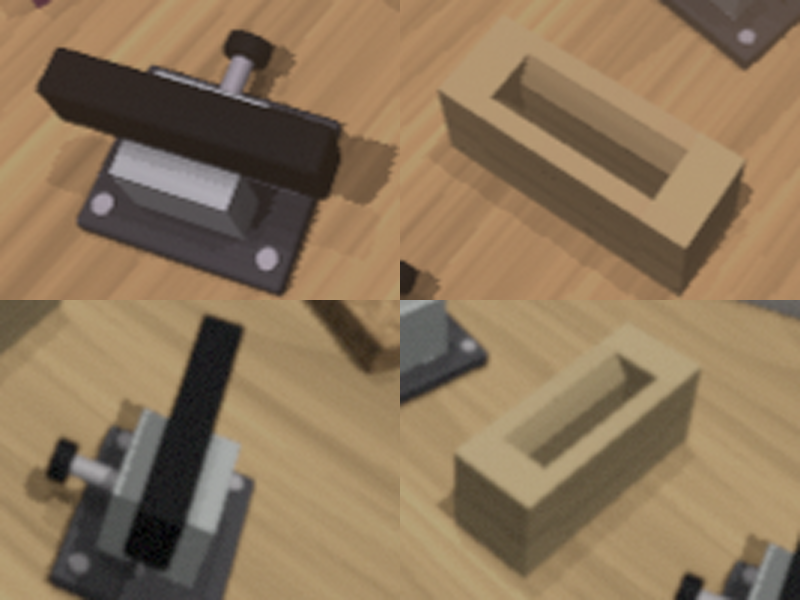

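Run:
```python
from h import *
import pickle
S=pickle.load(open("S0.pkl","rb"))
def rep(t,n,pts,z):
    P=np.array([onz(S[n],u,v,z) for u,v in pts])[:,:2]; e=np.roll(P,-1,0)-P
    L=np.linalg.norm(e,axis=1); print(t,P.mean(0).round(4),L.round(4),(np.degrees(np.arctan2(e[:,1],e[:,0]))%180).round(1))
rep("holder scene","scene",[(268.3,255.7),(290.6,230.7),(369,278.3),(349.7,307.7)],.08)
rep("mouth scene","scene",[(285.6,257.3),(296.6,244),(350.7,275),(339.8,290.7)],.08)
rep("holder side","side",[(328.3,236.7),(386.5,193.3),(409.7,208.3),(352.2,254)],.08)
# dark handle masks
for n,b,t in (("scene",(180,310,285,368),55),("side",(415,230,470,425-0),50)):
    f=S[n]["frame"]; x0,y0,x1,y1=b; g=cv2.cvtColor(f,cv2.COLOR_BGR2GRAY)
    m=np.zeros_like(g); m[y0:y1,x0:x1]=(g[y0:y1,x0:x1]<t)*255
    m=cv2.morphologyEx(m,cv2.MORPH_OPEN,np.ones((5,5)))
    c=max(cv2.findContours(m,0,2)[0],key=cv2.contourArea); h=cv2.approxPolyDP(cv2.convexHull(c),2,True)[:,0]
    print(n,cv2.contourArea(c),h.tolist(),[onz(S[n],u,v,.13)[:2].round(3).tolist() for u,v in h])
```

```text
holder scene [ 0.5424 -0.0994] [0.0702 0.1848 0.0682 0.1859] [93.   2.9 93.8  3.5]
mouth scene [ 0.5412 -0.099 ] [0.0358 0.1242 0.0378 0.124 ] [94.   4.9 93.8  4. ]
holder side [ 0.5374 -0.1012] [0.1902 0.0676 0.1858 0.0654] [ 3.1 90.8  2.5 94.7]
scene 2223.0 [[184, 326], [189, 317], [195, 317], [281, 343], [282, 349], [279, 363], [255, 367], [191, 339], [184, 331]] [[0.457, -0.332], [0.451, -0.317], [0.459, -0.311], [0.596, -0.257], [0.603, -0.263], [0.613, -0.281], [0.589, -0.307], [0.481, -0.338], [0.463, -0.337]]
side 1283.0 [[462, 238], [463, 245], [441, 317], [423, 331], [415, 329], [416, 315], [452, 238]] [[0.597, -0.274], [0.583, -0.285], [0.433, -0.346], [0.394, -0.342], [0.387, -0.332], [0.407, -0.318], [0.583, -0.261]]
```

```bash
cat >> h.py <<'E'
def plan(tgt,yaw,n=5,vmax=55,dirn=0,turn=9.5):
    """polar-interpolated rows to tgt (xyz, m) with tool z at yaw (deg); dirn forces sense of world turn"""
    o=get_obs(); p=np.array(o["tool_pos"]); Rm=R.from_euler("xyz",o["orientation"],degrees=True).as_matrix()
    y=np.degrees(np.arctan2(Rm[1,2],Rm[0,2])); dy=(yaw-y+180)%360-180
    if dirn and dy*dirn<0: dy+=360*dirn
    r0,r1=np.hypot(*p[:2]),np.hypot(*tgt[:2]); a0,a1=np.arctan2(p[1],p[0]),np.arctan2(tgt[1],tgt[0])
    L=np.sqrt((abs(a1-a0)*max(r0,r1))**2+(r1-r0)**2+(tgt[2]-p[2])**2)*1e3
    N=max(int(np.ceil(L/vmax)),int(np.ceil(abs(dy)/turn)),1)
    print("tcp",p.round(4),"yaw",y.round(2),"tilt",np.degrees(np.arccos(-Rm[2,0])).round(2),"dy",dy.round(2),"rows",N,"j",np.round(o["joint_pos"],1),"F",np.round(o["force"],1),"t",o["clock"],"op",round(o["opening"],4))
    q=lambda k:np.array([(r0+(r1-r0)*k/N)*np.cos(a0+(a1-a0)*k/N),(r0+(r1-r0)*k/N)*np.sin(a0+(a1-a0)*k/N),p[2]+(tgt[2]-p[2])*k/N])
    for k in range(min(n,N)):
        Rk=R.from_euler("z",dy*k/N,degrees=True).as_matrix()@Rm
        print((Rk.T@(q(k+1)-q(k))*1e3).round(1).tolist(),round(-dy/N,1))
E
python3 -c "
from h import *
plan((.53,-.297,.235),112,dirn=-1)"
```

```text
tcp [0.2413 0.63   0.2258] yaw -110.96 tilt 0.08 dy -137.04 rows 22 j [ 85.5  20.6   0.6  -0.  -70.1 -16.5] F [-0.  -0.6  0.1] t 0.15 op 0.0875
[-0.4, 52.3, 5.1] 6.2
[-0.4, 52.2, 3.5] 6.2
[-0.4, 52.1, 1.9] 6.2
[-0.4, 51.9, 0.3] 6.2
[-0.4, 51.6, -1.3] 6.2
```

Request:
arm_command(commands=[0,52,5,6.2,100,0,52,3.5,6.2,100,0,52,2,6.2,100,0,52,0,6.2,100,0,52,-1,6.2,100])

```text
clock: 0.78
tool_pos: [0.4539, 0.4772, 0.2234]
orientation: [29.0, 89.7, -113.6]
force: [0.8, 0.6, 0.2]
opening: 0.0876
```

```bash
python3 -c "
from h import *
plan((.53,-.297,.235),112,dirn=-1)"
```

```text
tcp [0.4539 0.4772 0.2234] yaw -142.53 tilt 0.26 dy -105.47 rows 16 j [ 63.4  19.3  -1.6   0.  -69.4 -25.9] F [0.8 0.6 0.2] t 0.775 op 0.0876
[-0.6, 54.2, -3.1] 6.6
[-0.6, 53.9, -4.8] 6.6
[-0.6, 53.4, -6.5] 6.6
[-0.6, 52.9, -8.2] 6.6
[-0.6, 52.4, -9.8] 6.6
```

Request:
arm_command(commands=[-0.5,54,-3,6.6,100,-0.5,54,-5,6.6,100,-0.5,53,-6.5,6.6,100,-0.5,53,-8,6.6,100,-0.5,52,-10,6.6,100])

```text
clock: 1.4
tool_pos: [0.5947, 0.2408, 0.2244]
orientation: [54.4, 89.6, -122.3]
force: [0.4, 1.1, 0.0]
opening: 0.0876
```

```bash
python3 -c "
from h import *
plan((.53,-.297,.235),112,dirn=-1)"
```

```text
tcp [0.5947 0.2408 0.2244] yaw -176.65 tilt 0.45 dy -71.35 rows 11 j [ 39.5  17.7  -3.8   0.1 -68.9 -36.2] F [0.4 1.1 0. ] t 1.4 op 0.0876
[-0.7, 50.9, -11.7] 6.5
[-0.7, 50.2, -13.2] 6.5
[-0.7, 49.5, -14.7] 6.5
[-0.7, 48.8, -16.2] 6.5
[-0.7, 48.0, -17.7] 6.5
```

Request:
arm_command(commands=[-0.5,51,-12,6.5,100,-0.5,50,-13,6.5,100,-0.5,50,-15,6.5,100,-0.5,49,-16,6.5,100,-0.5,48,-18,6.5,100])

```text
clock: 2.02
tool_pos: [0.6247, -0.0235, 0.2267]
orientation: [78.4, 89.4, -131.9]
force: [0.8, -0.6, -0.6]
opening: 0.0877
```

```bash
python3 -c "
from h import *
s=snapshot('wrist'); cv2.imwrite('pics/wA.png',s['frame']); np.save('wA.npy',s,allow_pickle=True)
print(proj(s,(.54,-.1,.08)))
plan((.53,-.297,.235),112,dirn=-1)"
```

```text
(np.float64(353.2281486860381), np.float64(71.51960094254264))
tcp [ 0.6237 -0.0285  0.2269] yaw 149.23 tilt 0.67 dy -37.23 rows 6 j [ 15.5  16.1  -5.9   0.4 -68.6 -46.4] F [-0.2 -2.4  0.6] t 2.075 op 0.0874
[-0.9, 44.7, -18.6] 6.2
[-0.9, 43.9, -19.9] 6.2
[-0.9, 43.0, -21.1] 6.2
[-0.9, 42.2, -22.3] 6.2
[-0.9, 41.3, -23.5] 6.2
```

Request:
arm_command(commands=[-1,45,-19,6.2,100,-1,44,-20,6.2,100,-1,43,-21,6.2,100,-1,42,-22,6.2,100,-1,41,-23,6.2,100])

```text
clock: 2.7
tool_pos: [0.5505, -0.2614, 0.2328]
orientation: [101.5, 89.2, -141.2]
force: [1.1, 0.2, -0.2]
opening: 0.0878
```

```bash
python3 -c "
from h import *
s=snapshot('wrist'); cv2.imwrite('pics/wB.png',s['frame']); np.save('wB.npy',s,allow_pickle=True)
print(proj(s,(.53,-.297,.13)))
plan((.53,-.297,.235),112)"
```

```text
(np.float64(291.54771054616754), np.float64(157.74998296977276))
tcp [ 0.5479 -0.265   0.2331] yaw 116.9 tilt 0.84 dy -4.9 rows 1 j [ -7.1  14.4  -7.5   0.6 -68.7 -56.3] F [-3.1 -1.8  0.7] t 2.75 op 0.0876
[-1.4, 30.5, -20.4] 4.9
```

View pics/wB.png

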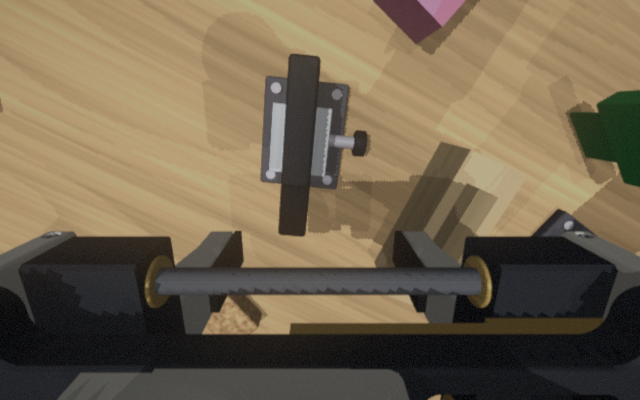

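The wrist view shows the black handle from (304,56) to (293,235), with no surprises. I'll measure it on the z = 0.13 plane.

Run:
```python
from h import *
s=np.load('wB.npy',allow_pickle=True).item(); f=s['frame']
g=cv2.cvtColor(f,cv2.COLOR_BGR2GRAY); m=np.zeros_like(g); m[48:240,272:326]=(g[48:240,272:326]<62)*255
m=cv2.morphologyEx(m,cv2.MORPH_OPEN,np.ones((9,9)))
c=max(cv2.findContours(m,0,2)[0],key=cv2.contourArea); h=cv2.approxPolyDP(cv2.convexHull(c),3,True)[:,0]
print(h.tolist()); print([onz(s,u,v,.13)[:2].round(4).tolist() for u,v in h])
r=cv2.minAreaRect(c);b=cv2.boxPoints(r); P=np.array([onz(s,u,v,.13)[:2] for u,v in b]); e=np.roll(P,-1,0)-P
print(P.mean(0).round(4),np.linalg.norm(e,axis=1).round(4),np.degrees(np.arctan2(e[:,1],e[:,0])).round(1))
print("camera",ray(s,0,0)[0].round(3))
for v in range(60,235,25):
    x=np.where(m[v]>0)[0]; print(v,x.min(),x.max(),onz(s,x.min(),v,.13)[:2].round(4),onz(s,x.max()+1,v,.13)[:2].round(4))
```

```text
[[318, 84], [304, 233], [280, 233], [287, 97], [301, 83]]
[[0.4653, -0.3043], [0.5889, -0.2553], [0.5993, -0.2755], [0.4861, -0.3225], [0.471, -0.317]]
[ 0.532  -0.2889] [0.1353 0.0264 0.1354 0.0305] [-158.3  113.7   23.4  -66.7]
camera [ 0.482 -0.295  0.391]Traceback (most recent call last):
  File "<stdin>", line 11, in <module>
    return umr_minimum(a, axis, None, out, keepdims, initial, where)
ValueError: zero-size array to reduction operation minimum which has no identity
```

Run:
```python
from h import *
s=np.load('wB.npy',allow_pickle=True).item(); g=cv2.cvtColor(s['frame'],cv2.COLOR_BGR2GRAY)
P=np.array([onz(s,u,v,.13)[:2] for u,v in [(289,55),(320,57),(306,235),(279,235)]]); e=np.roll(P,-1,0)-P
print(P.mean(0).round(4),np.linalg.norm(e,axis=1).round(4),(np.degrees(np.arctan2(e[:,1],e[:,0]))%180).round(1))
for v in (62,70,205,220): print(v,g[v,278:330].tolist())
for u in (295,303): print(u,g[46:66,u].tolist(),g[226:244,u-7].tolist())
```

```text
[ 0.5236 -0.2938] [0.0249 0.1552 0.0256 0.1568] [113.9  22.5 117.3  22.3]
62 [146, 148, 148, 147, 145, 147, 146, 145, 143, 140, 91, 59, 57, 63, 63, 66, 63, 63, 61, 65, 62, 60, 63, 65, 65, 61, 63, 61, 61, 58, 62, 60, 64, 66, 65, 63, 66, 64, 67, 59, 55, 61, 116, 153, 164, 164, 166, 166, 166, 167, 164, 163]
70 [130, 131, 134, 135, 137, 139, 140, 141, 138, 121, 76, 54, 58, 61, 64, 64, 59, 63, 61, 62, 62, 64, 60, 61, 60, 62, 62, 60, 59, 60, 58, 60, 59, 58, 59, 63, 57, 59, 57, 52, 46, 67, 137, 151, 155, 157, 158, 159, 160, 163, 164, 165]
205 [158, 132, 81, 52, 49, 46, 48, 47, 48, 46, 48, 45, 49, 47, 44, 45, 47, 42, 43, 46, 48, 43, 48, 47, 41, 43, 47, 41, 42, 53, 98, 108, 106, 106, 105, 106, 106, 106, 103, 107, 106, 105, 108, 108, 107, 109, 109, 105, 110, 118, 120, 123]
220 [131, 80, 51, 50, 46, 48, 45, 49, 46, 46, 45, 48, 43, 46, 45, 49, 49, 43, 50, 46, 43, 43, 44, 47, 46, 47, 44, 42, 74, 128, 121, 112, 113, 113, 115, 109, 113, 110, 109, 110, 108, 110, 107, 106, 109, 107, 108, 109, 109, 109, 111, 111]
295 [165, 162, 162, 157, 154, 150, 147, 124, 74, 55, 62, 60, 59, 65, 62, 60, 63, 64, 63, 63] [47, 50, 45, 43, 45, 47, 48, 45, 59, 114, 150, 155, 154, 151, 149, 148, 143, 141]
303 [163, 163, 165, 162, 157, 153, 154, 149, 123, 63, 58, 59, 64, 60, 62, 60, 61, 60, 59, 58] [45, 48, 51, 48, 44, 47, 46, 46, 49, 66, 124, 155, 156, 155, 155, 153, 153, 151]
```

Request:
arm_command(commands=[0,30,-15,4.5,100,20,4,-4,0,100,20,0,0,0,100,0,0,0,0,100])

```text
clock: 3.25
tool_pos: [0.5228, -0.3005, 0.1925]
orientation: [103.4, 89.1, -144.6]
force: [-0.4, -0.2, 0.9]
opening: 0.0877
```

```bash
python3 -c "
from h import *
plan((.5245,-.2943,.16),112.4)"
```

```text
tcp [ 0.5228 -0.3005  0.1925] yaw 112.02 tilt 0.86 dy 0.38 rows 1 j [-10.9  15.4 -11.6   0.7 -63.6 -57.4] F [-0.4 -0.2  0.9] t 3.25 op 0.0877
[32.4, -4.3, 5.2] -0.4
```

Request:
arm_command(commands=[32,-4,5,0,100,0,0,0,0,100])

```text
clock: 3.5
tool_pos: [0.5252, -0.2946, 0.1615]
orientation: [109.2, 89.2, -138.7]
force: [0.5, -0.5, 0.9]
opening: 0.0873
```

```bash
python3 -c "
from h import *
plan((.5245,-.2943,.088),112.4,vmax=40)
s=snapshot('wrist'); t=snapshot('scene')
cv2.imwrite('pics/wC.png',np.vstack([s['frame'][60:360,:],cv2.resize(t['frame'][230:400,100:463],(640,300))]))"
```

```text
tcp [ 0.5252 -0.2946  0.1615] yaw 112.07 tilt 0.83 dy 0.33 rows 2 j [-10.3  16.8 -14.1   0.8 -59.7 -58. ] F [ 0.5 -0.5  0.9] t 3.5 op 0.0873
[36.8, -0.2, 0.5] -0.2
[36.8, -0.2, 0.5] -0.2
```

View pics/wC.png

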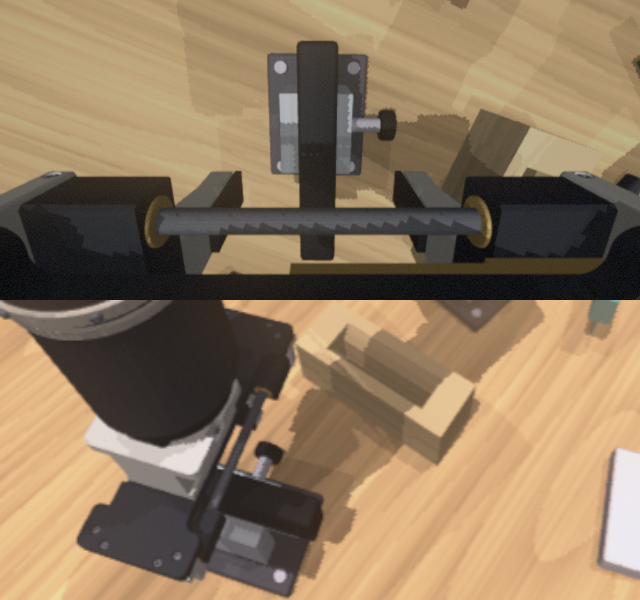

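The handle runs through the middle of the jaws (column 318, finger centre about 319) and is parallel to the pads. I'll descend and close.

Request:
arm_command(commands=[37,0,0,0,100,36,0,0,0,100,0,0,0,0,100])

```text
clock: 3.98
tool_pos: [0.5314, -0.2981, 0.0969]
orientation: [170.6, 89.1, -77.2]
force: [0.7, -0.4, -0.2]
opening: 0.0876
```

Request:
arm_command(commands=[0,0,0,0,0,0,0,0,0,0,0,0,0,0,0,0,0,0,0,0,0,0,0,0,0])

```text
clock: 4.6
tool_pos: [0.535, -0.2993, 0.1038]
orientation: [-168.8, 88.7, -56.5]
force: [0.2, -0.1, -0.5]
opening: 0.0432
```

```bash
python3 -c "
from h import *
for i in range(2):
  plan((.5245,-.2943,.088),112.4,vmax=40); snapshot('wrist')
"
```

```text
tcp [ 0.535  -0.2993  0.1038] yaw 112.28 tilt 1.27 dy 0.12 rows 1 j [-10.4  20.1 -17.9   1.2 -51.2 -58. ] F [ 0.2 -0.1 -0.5] t 4.6 op 0.0432
[15.5, 7.9, 9.0] -0.1
tcp [ 0.535  -0.2993  0.1037] yaw 112.28 tilt 1.26 dy 0.12 rows 1 j [-10.4  20.1 -17.9   1.2 -51.2 -58. ] F [ 0.2  2.  -0.2] t 4.65 op 0.0392
[15.5, 7.9, 8.9] -0.1
```

Request:
arm_command(commands=[1,0,1,0,100,1,0,1,0,100,8,5,5,0,100,9,4,5,0,100])

```text
clock: 5.2
tool_pos: [0.5216, -0.2915, 0.0831]
orientation: [-169.0, 88.8, -56.7]
force: [0.7, 0.7, -0.7]
opening: 0.0695
```

```bash
python3 -c "
from h import *
plan((.5245,-.2943,.088),112.4,vmax=40); s=snapshot('wrist'); 
cv2.imwrite('pics/wD.png',s['frame'])
plan((.5245,-.2943,.088),112.4,vmax=40)
"
```

```text
tcp [ 0.5216 -0.2915  0.0831] yaw 112.26 tilt 1.24 dy 0.14 rows 1 j [ -9.9  20.1 -21.1   1.2 -47.9 -58.7] F [ 0.7  0.7 -0.7] t 5.2 op 0.0695
[-4.8, -1.6, -3.8] -0.1
tcp [ 0.5202 -0.2909  0.0817] yaw 112.23 tilt 1.13 dy 0.17 rows 1 j [ -9.9  20.2 -21.3   1.2 -47.8 -58.7] F [-1.2  1.  -1.8] t 5.25 op 0.0738
[-6.2, -2.7, -4.9] -0.2
```

View pics/wD.png

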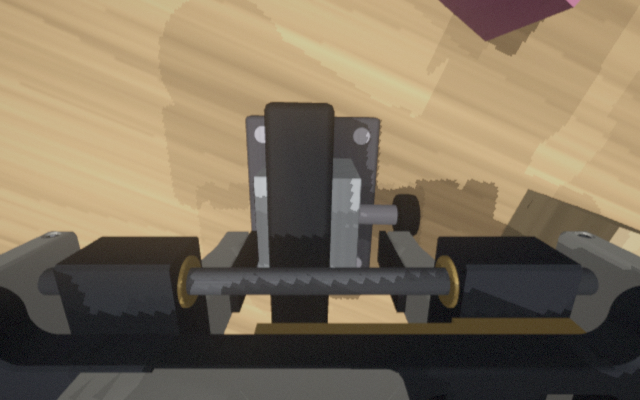

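The handle is left of the jaw centre (299 against 318), which agrees with the −5 mm tool-z error in the numbers. I'll correct before closing.

Request:
arm_command(commands=[-5,-2,-5,0,100])

```text
clock: 5.38
tool_pos: [0.5231, -0.2944, 0.0862]
orientation: [-176.6, 88.9, -64.4]
force: [0.3, -0.9, 0.8]
opening: 0.0835
```

```bash
python3 -c "
from h import *
for i in range(3): plan((.5245,-.2943,.088),112.4,vmax=40); snapshot('wrist')
"
```

```text
tcp [ 0.5231 -0.2944  0.0862] yaw 112.26 tilt 1.07 dy 0.14 rows 1 j [-10.2  20.3 -20.4   1.2 -48.8 -58.3] F [ 0.3 -0.9  0.8] t 5.375 op 0.0835
[-1.7, -1.4, -0.5] -0.1
tcp [ 0.5243 -0.2951  0.0873] yaw 112.27 tilt 1.15 dy 0.13 rows 1 j [-10.2  20.3 -20.2   1.2 -48.8 -58.3] F [ 0.8 -1.3  1.8] t 5.425 op 0.0855
[-0.7, -0.5, 0.7] -0.1
tcp [ 0.5246 -0.2951  0.0874] yaw 112.25 tilt 1.18 dy 0.15 rows 1 j [-10.2  20.2 -20.2   1.2 -48.8 -58.3] F [ 0.3 -0.7 -0.4] t 5.475 op 0.0865
[-0.6, -0.2, 0.8] -0.1
```

Request:
arm_command(commands=[0,0,0,0,0,0,0,0,0,0])

```text
clock: 5.78
tool_pos: [0.525, -0.2952, 0.0876]
orientation: [-169.2, 88.8, -56.9]
force: [0.7, -0.1, -0.7]
opening: 0.0733
```

```bash
python3 -c "
from h import *
plan((.5245,-.2943,.088),112.4,vmax=40)
"
```

```text
tcp [ 0.525  -0.2952  0.0876] yaw 112.22 tilt 1.21 dy 0.18 rows 1 j [-10.2  20.2 -20.2   1.2 -48.7 -58.3] F [ 0.7 -0.1 -0.7] t 5.775 op 0.0733
[-0.4, 0.1, 1.0] -0.2
```

Request:
arm_command(commands=[0,0,0,0,0,0,0,0,0,0,0,0,0,0,0,0,0,0,0,0])

```text
clock: 6.28
tool_pos: [0.525, -0.2952, 0.0877]
orientation: [-169.0, 88.8, -56.8]
force: [-0.5, -0.0, -0.3]
opening: 0.0331
```

Request:
arm_command(commands=[0,0,0,0,0,0,0,0,0,0,0,0,0,0,0])

```text
clock: 6.65
tool_pos: [0.5254, -0.2954, 0.0879]
orientation: [-167.9, 88.7, -55.7]
force: [0.5, -0.7, 0.6]
opening: 0.0257
```

```bash
python3 -c "
from h import *
plan((.5245,-.2943,.088),112.4,vmax=40)
"
```

```text
tcp [ 0.5254 -0.2954  0.0879] yaw 112.23 tilt 1.25 dy 0.17 rows 1 j [-10.2  20.2 -20.2   1.2 -48.7 -58.3] F [ 0.5 -0.7  0.6] t 6.65 op 0.0257
[-0.1, 0.4, 1.3] -0.2
```

Request:
arm_command(commands=[-15,0,0,0,0,-30,0,0,0,0,-35,0,0,0,0,-35,0,0,0,0])

```text
clock: 7.15
tool_pos: [0.5199, -0.2917, 0.203]
orientation: [162.6, 89.2, -85.3]
force: [0.6, -0.8, -4.2]
opening: 0.0258
```

```bash
python3 -c "
from h import *
plan((.54,-.1,.215),93.7,vmax=40)
"
```

```text
tcp [ 0.5199 -0.2917  0.203 ] yaw 112.16 tilt 0.79 dy -18.46 rows 6 j [-10.   13.9 -12.3   0.9 -63.6 -58.2] F [ 0.6 -0.8 -4.2] t 7.15 op 0.0258
[-2.4, -19.7, 26.8] 3.1
[-2.4, -16.4, 28.5] 3.1
[-2.4, -13.0, 29.8] 3.1
[-2.4, -9.4, 30.6] 3.1
[-2.4, -5.9, 31.1] 3.1
```

Request:
arm_command(commands=[-2.5,-20,27,3.1,0,-2.5,-16,28,3.1,0,-2.5,-13,30,3.1,0,-2.5,-9,31,3.1,0,-2.5,-6,31,3.1,0])

```text
clock: 7.78
tool_pos: [0.5409, -0.128, 0.2196]
orientation: [-166.0, 89.2, -70.1]
force: [0.6, 0.5, -3.8]
opening: 0.0258
```

```bash
python3 -c "
from h import *
snapshot('side')
plan((.54,-.1,.215),93.7,vmax=40)
s=np.load('wA.npy',allow_pickle=True).item(); cv2.imwrite('pics/wA2.png',s['frame'])
"
```

```text
tcp [ 0.5412 -0.1253  0.22  ] yaw 95.81 tilt 0.76 dy -2.11 rows 1 j [  7.7   9.3 -15.8   0.8 -64.6 -92.2] F [-2.6  3.4 -4.5] t 7.825 op 0.0261
[4.7, -1.4, 25.4] 2.1
```

View pics/wA2.png

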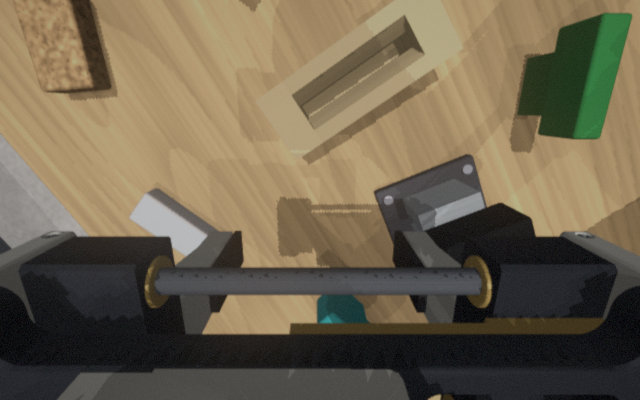

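Run:
```python
from h import *
s=np.load('wA.npy',allow_pickle=True).item()
P=np.array([onz(s,u,v,.08)[:2] for u,v in [(292,96),(405,15),(425,50),(313,130)]]); e=np.roll(P,-1,0)-P
print(P.mean(0).round(4),np.linalg.norm(e,axis=1).round(4),(np.degrees(np.arctan2(e[:,1],e[:,0]))%180).round(1))
```

```text
[ 0.5382 -0.096 ] [0.1249 0.0357 0.1275 0.0381] [ 3.5 95.7  4.6 91.7]
```

Request:
arm_command(commands=[0,-1,25,2.1,0,0,0,0,0,0])

```text
clock: 8.07
tool_pos: [0.5386, -0.0983, 0.2207]
orientation: [-158.7, 89.3, -64.9]
force: [0.3, -0.9, -4.9]
opening: 0.0258
```

```bash
python3 -c "
from h import *
import pickle
s=snapshot('wrist');t=snapshot('scene');d=snapshot('side');pickle.dump((s,t,d),open('S1.pkl','wb'))
plan((.54,-.1,.18),93.7,vmax=40)
c=lambda f,x,y:cv2.resize(f[y:y+150,x:x+200],(400,300))
cv2.imwrite('pics/E.png',np.vstack([np.hstack([cv2.resize(s['frame'],(400,300)),c(t['frame'],220,180)]),np.hstack([c(d['frame'],270,130),c(s['frame'],220,120)])]))"
```

```text
tcp [ 0.5389 -0.0999  0.2205] yaw 93.68 tilt 0.74 dy 0.02 rows 2 j [ 10.5   8.6 -16.6   0.8 -64.6 -97.2] F [ 0.2  0.6 -4. ] t 8.225 op 0.0259
[20.2, -0.5, 0.2] -0.0
[20.2, -0.5, 0.2] -0.0
```

View pics/E.png

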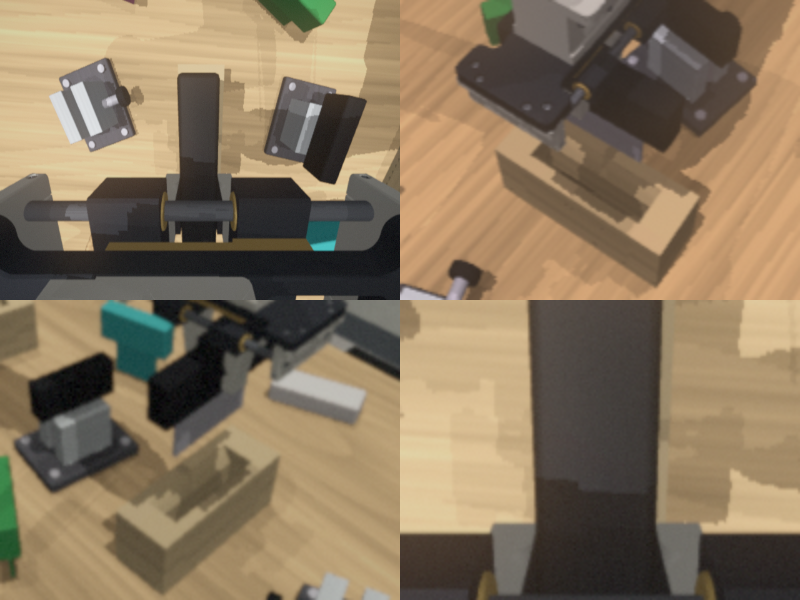

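The scraper hangs level and aligned, with its blade above the long slot, and the narrow scraper is undisturbed. In the wrist view the near handle end is at about (317,97). I'll check the grip offset along the handle.

Run:
```python
from h import *
import pickle
s,t,d=pickle.load(open('S1.pkl','rb'))
g=cv2.cvtColor(s['frame'],cv2.COLOR_BGR2GRAY)
print(g[88:108,315].tolist()); print(g[150,275:365].tolist())
p=np.array(get_obs()["tool_pos"]); a=np.radians(3.7)
for q in ((317,97),): 
    w=onz(s,*q,p[2]+.042); print(w.round(4),"along",((w-p)[:2]@[np.cos(a),np.sin(a)]).round(4),"across",((w-p)[:2]@[-np.sin(a),np.cos(a)]).round(4))
plan((.539,-.0985,.18),93.9,vmax=40)
```

```text
[200, 200, 199, 200, 200, 200, 200, 196, 168, 93, 67, 71, 68, 72, 71, 75, 77, 78, 82, 75]
[187, 186, 186, 187, 186, 187, 186, 188, 184, 161, 101, 69, 66, 71, 73, 75, 78, 78, 76, 79, 79, 75, 75, 78, 76, 79, 76, 75, 75, 73, 76, 76, 76, 73, 69, 69, 74, 73, 71, 70, 71, 70, 68, 68, 67, 71, 66, 68, 66, 67, 66, 66, 66, 70, 66, 63, 66, 66, 64, 66, 65, 66, 66, 65, 66, 65, 64, 62, 61, 59, 56, 54, 60, 53, 57, 99, 134, 141, 142, 142, 142, 147, 151, 153, 154, 152, 152, 153, 151, 154]
[ 0.4572 -0.1023  0.2625] along -0.0816 across 0.0029
tcp [ 0.5389 -0.0999  0.2205] yaw 93.68 tilt 0.74 dy 0.22 rows 2 j [ 10.5   8.6 -16.6   0.8 -64.6 -97.2] F [ 0.2  0.6 -4. ] t 8.225 op 0.0259
[20.2, -0.0, 1.0] -0.1
[20.2, -0.0, 1.0] -0.1
```

Request:
arm_command(commands=[20,0,1,0,0,20,0,0.5,0,0,20,0,0,0,0,5,0,0,0,0])

```text
clock: 8.72
tool_pos: [0.5391, -0.1021, 0.1548]
orientation: [-157.0, 89.2, -63.4]
force: [-0.3, 0.0, -2.2]
opening: 0.0257
```

```bash
python3 -c "
from h import *
snapshot('side')
plan((.54,-.0985,.11),93.9,vmax=15)"
```

```text
tcp [ 0.5394 -0.1021  0.1548] yaw 93.56 tilt 0.78 dy 0.34 rows 3 j [ 10.3  11.9 -21.8   0.9 -56.1 -97.2] F [-0.1  0.  -5.1] t 8.775 op 0.0263
[14.9, -0.2, 1.4] -0.1
[14.9, -0.2, 1.4] -0.1
[14.9, -0.2, 1.4] -0.1
```

Request:
arm_command(commands=[0,0,3.5,0,0,10,0,0.3,0,0,12,0,0.3,0,0])

```text
clock: 9.15
tool_pos: [0.5411, -0.0983, 0.1344]
orientation: [-140.1, 89.1, -46.6]
force: [0.7, 0.1, -4.1]
opening: 0.0258
```

```bash
python3 -c "
from h import *
snapshot('side')
plan((.54,-.0985,.088),93.9,vmax=12)"
```

```text
tcp [ 0.54   -0.0983  0.1325] yaw 93.53 tilt 0.82 dy 0.37 rows 4 j [ 10.7  13.1 -23.6   0.9 -53.  -97.7] F [-1.2  0.5 -5.1] t 9.2 op 0.0257
[11.1, 0.1, 0.1] -0.1
[11.1, 0.1, 0.1] -0.1
[11.1, 0.1, 0.1] -0.1
[11.1, 0.1, 0.1] -0.1
```

Request:
arm_command(commands=[10,0,0.2,0,0,10,0,0.2,0,0])

```text
clock: 9.45
tool_pos: [0.5404, -0.098, 0.1114]
orientation: [-146.1, 89.2, -52.5]
force: [0.2, 0.0, -4.0]
opening: 0.0258
```

```bash
python3 -c "
from h import *
snapshot('side')
plan((.54,-.0985,.088),93.9,vmax=12)"
```

```text
tcp [ 0.5396 -0.0981  0.1101] yaw 93.53 tilt 0.78 dy 0.37 rows 2 j [ 10.7  14.5 -25.1   1.  -50.1 -97.8] F [-1.  -0.6 -5.6] t 9.5 op 0.0258
[11.0, -0.1, -0.1] -0.2
[11.0, -0.1, -0.1] -0.2
```

Below the throat with no contact force. I'll keep lowering.

Request:
arm_command(commands=[9,0,0,0,0,7,0,0,0,0])

```text
clock: 9.75
tool_pos: [0.54, -0.0982, 0.0931]
orientation: [-151.7, 89.2, -58.2]
force: [0.6, -0.2, -3.2]
opening: 0.0257
```

```bash
python3 -c "
from h import *
snapshot('side')
plan((.54,-.0985,.088),93.9,vmax=12)"
```

```text
tcp [ 0.5396 -0.0982  0.0923] yaw 93.53 tilt 0.77 dy 0.37 rows 1 j [ 10.7  15.8 -26.2   1.  -47.8 -97.8] F [-0.5 -0.  -4.8] t 9.8 op 0.0257
[4.3, -0.3, -0.2] -0.4
```

Request:
arm_command(commands=[3,0,0,0,0,1.5,0,0,0,0,1,0,0,0,0])

```text
clock: 10.18
tool_pos: [0.5398, -0.0984, 0.0877]
orientation: [-155.2, 89.2, -61.7]
force: [-6.3, 3.4, 13.0]
opening: 0.0255
```

```bash
python3 -c "
from h import *
snapshot('side')
plan((.54,-.0985,.088),93.9,vmax=12)"
```

```text
tcp [ 0.5398 -0.0984  0.0878] yaw 93.55 tilt 0.79 dy 0.35 rows 1 j [ 10.7  16.1 -26.5   1.  -47.2 -97.8] F [-2.9  0.8  4.8] t 10.225 op 0.0257
[-0.2, -0.2, -0.2] -0.3
```

The force flipped from −4.8 to +13 N at exactly the height where the handle should rest. I'll release now and rise straight up.

Request:
arm_command(commands=[0,0,0,0,100,0,0,0,0,100,0,0,0,0,100,0,0,0,0,100])

```text
clock: 10.72
tool_pos: [0.542, -0.0983, 0.0896]
orientation: [-139.7, 89.0, -46.1]
force: [-0.3, -0.2, -0.3]
opening: 0.06
```

```bash
python3 -c "
from h import *
plan((.54,-.0985,.19),93.9,vmax=30)"
```

```text
tcp [ 0.542  -0.0983  0.0896] yaw 93.6 tilt 0.96 dy 0.3 rows 4 j [ 10.7  16.  -26.3   1.1 -47.1 -97.8] F [-0.3 -0.2 -0.3] t 10.725 op 0.06
[-25.1, 0.2, -0.3] -0.1
[-25.1, 0.2, -0.3] -0.1
[-25.1, 0.2, -0.3] -0.1
[-25.1, 0.2, -0.3] -0.1
```

Request:
arm_command(commands=[0,0,0,0,100,-15,0,0,0,100,-30,0,0,0,100,-40,0,0,0,100,-50,0,0,0,100])

```text
clock: 11.35
tool_pos: [0.5383, -0.097, 0.2273]
orientation: [-165.5, 89.2, -71.9]
force: [0.9, -0.1, 0.7]
opening: 0.0872
```

Request:
arm_command(commands=[-10,40,0,0,100,0,50,0,0,100,0,0,0,0,100])

```text
clock: 11.72
tool_pos: [0.4488, -0.1027, 0.2448]
orientation: [-131.5, 88.8, -37.8]
force: [0.7, 0.8, 0.4]
opening: 0.0875
```

```bash
python3 -c "
from h import *
import pickle
s=snapshot('wrist');t=snapshot('scene');d=snapshot('side');pickle.dump((s,t,d),open('S2.pkl','wb'))
plan((.54,-.1,.19),93.9)
c=lambda f,x,y:cv2.resize(f[y:y+150,x:x+200],(400,300),interpolation=cv2.INTER_CUBIC)
cv2.imwrite('pics/F.png',np.vstack([np.hstack([cv2.resize(s['frame'],(400,300)),c(t['frame'],220,180)]),np.hstack([c(d['frame'],270,130),c(d['frame'],300,130)])]))"
```

```text
tcp [ 0.4518 -0.1024  0.2439] yaw 93.64 tilt 1.15 dy 0.26 rows 2 j [ 12.5  -1.3 -24.3   1.  -66.3 -99.3] F [ 0.3 -0.6 -0.5] t 11.875 op 0.0876
[27.6, -43.6, -2.1] -0.1
[27.6, -43.8, -0.5] -0.1
```

View pics/F.png

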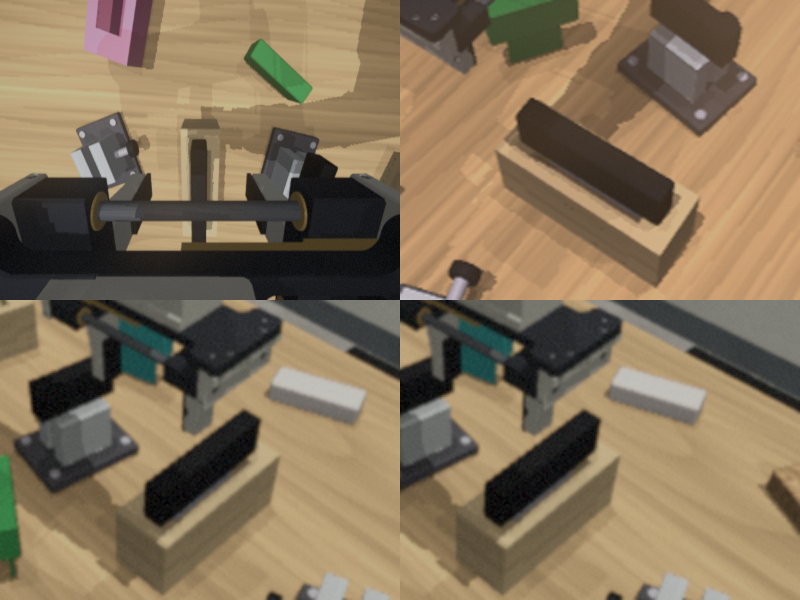

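The handle sits along the long holder's slot, upright and centred (scene handle around (318,255)). The gripper is clear and the narrow scraper is unmoved. I'll do one numeric check, then hand in.

Run:
```python
from h import *
import pickle
s,t,d=pickle.load(open('S2.pkl','rb'))
# top-face end points, read from the crops (scene back top edge; side top far/near corners)
for n,c,pts in (("scene",t,[(287,229.5),(356,270.5)]),("side",d,[(342.5,223),(397,185.5),(400.5,188)])):
    P=np.array([onz(c,u,v,.13)[:2] for u,v in pts]); print(n,P.round(4).tolist(),np.degrees(np.arctan2(*(P[1]-P[0])[::-1])).round(1),np.linalg.norm(P[1]-P[0]).round(4))
import pickle as p; S=p.load(open('S0.pkl','rb'))
a,b=S["scene"]["frame"][165:240,328:400].astype(int),t["frame"][165:240,328:400].astype(int)
print("narrow patch mean diff",np.abs(a-b).mean().round(1))
print(close_job(), get_obs()["clock"])
```

```text
scene [[0.4654, -0.094], [0.6167, -0.0847]] 3.5 0.1517
side [[0.4562, -0.0979], [0.6211, -0.0947], [0.6204, -0.1051]] 1.1 0.165
narrow patch mean diff 14.5
the job is handed in; nothing more can be done
the job is handed in; nothing more can be done
```

The wide scraper is home in the long slot and released, and I handed the job in at about 12 s on the robot's clock. No verdict was reported.

- **Lift and placing:** I pinched the handle at an opening of 25.7 mm and lifted it straight out of the vise. I lowered it into the slot while holding on. At tool height 0.088 m, where the handle should rest, the vertical force went from −4.8 N to +13 N, and then I let go and backed away.
- **Last checks, wide scraper:** The last pictures show it upright in the slot. I read its handle centre at about (0.539–0.541, −0.10), against a slot centre of (0.539, −0.099). The angle came out as 3.5° in one view and 1.1° in the other, against about 4° for the slot. The handle length read 152 and 165 mm instead of 160, so those hand-read corners are only good to about 5 mm.
- **Last checks, narrow scraper and robot:** The narrow scraper looks upright and unmoved in its vise. The before-and-after image patch differed by 14.5 grey levels on average. I put that down to arm shadow, since the patch is not an exact check, and I did not measure its position. The gripper is clear of everything.
- **What went wrong on the way:** My first attempt to close the gripper was about 9 mm off centre because the arm lagged. I reopened and recentred it before gripping, and the scraper stayed in its vise.

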